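# Lay the two coloured-head punties flat in the rod rest

### The arm

A 6-joint arm with a two-finger parallel gripper is mounted at the origin on the work surface. World frame = base frame: x ahead of the robot, y to its left, z up, the work surface at z = 0. Lengths are in m, angles in rad, forces in N, time in s.
With the tool pointing down it reaches from about 0.375 to 0.975 m from the base axis. Payload 3.8 kg.
Tool frame: the origin (TCP) lies midway between the tips of the shut fingers; the grasp point (between the pads) lies arm.tcp_to_grasp behind it (arm.tcp_to_grasp is the distance from the TCP to the grasp point, in m); z points along the fingers, y is the line along which they close (so a half turn about z gives the same grasp; the last joint's range is limited). The gripper opens to 88 mm and grips with 3 to 60 N. Pads are 18 mm wide; open, the fingers measure 123 mm over their backs; the gripper's body (75 mm by 187 mm) begins 45 mm behind the grasp point.
Start: joints at [-1.351, 0.264, 1.604, -0, 1.274, -0.037], TCP at [0.171, -0.653, 0.239] pointing down, gripper open.
Joint ranges: [-2.63, 2.63], [-0.94, 2.18], [0.31, 2.57], [-1.31, 4.45], [0, 2.66], [-2.55, 2.55]. Speed limits (rad/s): [2.57, 2.57, 3.14, 3.14, 3.14, 3.14].

### API

Orientations are given as a unit quaternion [w, x, y, z].
In Python, from workcell import arm gives the robot as it stands.
- The arm moves only by the tool servo_tool, never from a script. Its argument "motion" is a list that holds one entry, the list of rows, each a list of 7 numbers: the shift along the tool's x, y, z in cm, then the turn, a rotation vector about the tool's x, y, z in degrees, then the closure, from -1 (fully open) to 1 (shut). In form: [[[dx, dy, dz, ax, ay, az, grip], ...]]. A call has exactly 8 rows; each row shifts and turns the commanded pose from where the row before left it, along the tool's axes as they then stand; what a row does not reach is not made up. A row lasts 1/8 s, in which the tool goes at most 62.5 mm and 10.7 degrees, less where a joint would pass 70% of its speed; a pose out of reach is approached as far as the arm can. A call is refused whole if a number of a shift passes 6.25 or a number of a turn 10.7, either way. A call with a gripper value outside its range is refused whole. The fingers move at their own pace and stop on an object; "newtons" is the grip in N (left out, the last holds). Time passes only in rows, so rows that do not move let the fingers close, or fill a call up. It gives the time, the measured TCP pose, the force, the opening and the grip force at its end, in the units of the state.
- arm.get_obs(): the state, without advancing time (a new reading comes with each control period).
- arm.get_image(name): name is "scene" or "top" or "wrist"; returns a dict with "color" (420x560x3 uint8, red, green, blue), "fx", "fy", "cx", "cy" (pixels), "position" and "rotation" of the camera in the world; the wrist camera has in their place "tool_from_camera" (4x4, takes a point from camera to tool coordinates, whose origin is the TCP and whose axes are the flange's). Camera axes: x right, y down, z forward; pixel columns grow to the right and rows downward; lengths in m; the calibration is good to about 2 mm. A picture is of the moment at which its call begins: read the wrist's pose just before it. There is no depth.
- arm.hand_in(): hands the job in; it is judged then, once.
The state is a dict: "time": time; "joints": joint angles; "qd": joint speeds; "tau": joint torques, N m; "eef_pos": TCP position; "eef_rot": TCP orientation; "contact_force": force on the tool from outside, world axes, zero at the start; "moment": the same for the moment, N m; "opening": finger opening in m; "grip_force": force on a finger pad.
Only numpy, scipy, OpenCV 4.12 (cv2) and the standard library are available. Lean on these libraries where they do the work, as an engineer would, in place of code of your own. Each camera call takes 0.05 s, during which the arm holds its last target. There are 200 camera calls.

### The job

Take the purple-headed and the pink-headed glass punties out of the sloping wooden rack and lay them flat in the notches of the steel rod rest, one to a notch, both with the coloured head hanging free at the end away from the stop plate. Slide each gently back along its notches until its plain end butts against the adjustable stop plate, which is clamped wherever the last job left it, so that the two plain ends finish flush. Leave the graphite reamer in the rack and the other things on the bench as they are.

Things in the scene. Friction and masses are not known exactly. Their poses are not given: they have to be found in the camera images.
- purple: Purple-headed punty: 200 mm rigid glass piece, about 70 g. Pale clear shaft, 12 mm diameter, 168 mm long, then a purple head (26 mm diameter, 32 mm long). Origin on the axis at half length; +x along the axis from the plain end (x = -100 mm) to the head's face (x = +100 mm); mass centre near x = +10 mm. Starts in a rack slot, head up (upper end of the slope).
- pink: Pink-headed punty: 200 mm rigid glass piece, about 70 g. Pale clear shaft, 12 mm diameter, 168 mm long, then a pink head (26 mm diameter, 32 mm long). Origin on the axis at half length; +x along the axis from the plain end (x = -100 mm) to the head's face (x = +100 mm); mass centre near x = +10 mm. Starts in a rack slot, head down (lower end of the slope, against the foot ledge).
- purple_head (a point): Centre of the purple head's outer face, on the axis, 100 mm from the punty's origin.
- pink_head (a point): Centre of the pink head's outer face, on the axis, 100 mm from the punty's origin.
- rack: Fixed sloping wooden rack, 200 mm wide, low edge towards the robot. Origin on the bench below the stored pieces' middles; x level and uphill, y across, z up. Slots at y = -60, 0, +60 mm (which piece is where varies); a piece rises at 35 degrees towards +x, its middle 105 mm up. Crossbars with V forks hold it 50 mm either side of its middle, a ledge at its foot; between the bars it is free, also 40 mm below.
- rest: Fixed steel rod rest, 190 mm wide. Origin on the bench; x level, from the stop to the end where heads belong, y across, z up. Two notched rails, 8 mm thick, at x = -55 and +50 mm, each with V notches (90 degrees, mouth 28 mm wide, 14 mm deep) at y = -60, 0, +60 mm. A shaft seated in them has its centre line 55 mm above the bench, notch tips at 61 mm. Sole 6 mm thick; free between the rails.
- stop: Slotted tongues carrying the upright aluminium stop plate (180 mm wide, 5 mm thick, top 73 mm up, square to the rest's x, behind all notches). Origin fixed at x = -87.5 mm of the rest: it does NOT show the plate. The plate's face stands anywhere from x = -100 to -76 mm of the rest, not reported: feel for it. Clamped, it does not give. A butted punty's origin is 100 mm before it.
- reamer: Graphite reamer standing in the remaining slot of the rack, a bystander: black rod 12 mm thick with a light wooden handle 20 mm thick and 40 mm long at its lower end, 200 mm long overall. Origin halfway along.
- bowl: Pale glass bowl, a bystander: 80 mm across the rim, 65 mm high. Origin under its centre.
- marver: Black graphite paddle lying flat, a bystander: plate 75 x 110 x 14 mm with a 100 mm wooden handle towards +y. Origin under the plate's centre.
- jar: Closed blue-grey jar with a black lid, a bystander: 60 mm across, 85 mm high. Origin under its centre.
Not all that is in view belongs to the job. What is shaped like the purple but turquoise is not meant.

How it is judged:
On the way, in this order (a step that is already met when the one before it is completed fails the run):
1. one punty lies in its notches, head outward, pressed against the stop plate (((x of purple in the frame of rest between -0.008 and 0.034 m and y of purple in the frame of rest between -0.075 and 0.075 m and z of purple in the frame of rest between 0.048 and 0.068 m and angle between the x axis of purple and the x axis of rest, either way round below 0.15 rad and x of purple_head in the frame of rest above 0.08 m and contact force between purple and stop above 0.3 N) or (x of pink in the frame of rest between -0.008 and 0.034 m and y of pink in the frame of rest between -0.075 and 0.075 m and z of pink in the frame of rest between 0.048 and 0.068 m and angle between the x axis of pink and the x axis of rest, either way round below 0.15 rad and x of pink_head in the frame of rest above 0.08 m and contact force between pink and stop above 0.3 N))), for 0.01 s.
2. both punties lie in notches, the second pressed against the stop plate as well (x of purple in the frame of rest between -0.008 and 0.034 m and y of purple in the frame of rest between -0.075 and 0.075 m and z of purple in the frame of rest between 0.048 and 0.068 m and angle between the x axis of each of purple, pink and the x axis of rest, either way round below 0.15 rad and x of each of purple_head, pink_head in the frame of rest above 0.08 m and x of pink in the frame of rest between -0.008 and 0.034 m and y of pink in the frame of rest between -0.075 and 0.075 m and z of pink in the frame of rest between 0.048 and 0.068 m and x of purple in the frame of pink between -0.008 and 0.008 m and contact force between any of purple, pink and stop above 0.3 N), for 0.01 s.
At the end, for the whole second after the job is handed in: Both punties lie at rest in notches of the rest (centre line 51 to 58 mm high, within 0.05 rad of its x axis), heads away from the stop, origins at x = -4 to +30 mm of the rest, ends flush within 4 mm; each was pressed on the stop plate (over 0.3 N) while lying there (x of purple in the frame of rest between -0.004 and 0.03 m and y of purple in the frame of rest between -0.075 and 0.075 m and z of purple in the frame of rest between 0.051 and 0.058 m and angle between the x axis of each of purple, pink and the x axis of rest, either way round below 0.05 rad and x of each of purple_head, pink_head in the frame of rest above 0.08 m and x of pink in the frame of rest between -0.004 and 0.03 m and y of pink in the frame of rest between -0.075 and 0.075 m and z of pink in the frame of rest between 0.051 and 0.058 m and x of purple in the frame of pink between -0.004 and 0.004 m and linear speed of each of purple, pink below 0.02 m/s); the robot touches nothing.
It fails at once if a punty is pressed or dropped against the rest or the rack with more than 50 N (contact force between any of purple, pink and rest above 50 N or contact force between any of purple, pink and rack above 50 N).
It fails at once if the reamer, the bowl, the paddle or the jar is moved by more than 30 mm (distance of any of reamer, bowl, marver, jar from where it was at the start of the episode above 0.03 m).
It also fails if it takes over 69 s, if anything falls off the work surface, if the arm or the gripper's body presses on something with over 40 N, if the wrist force passes 120 N, or if a joint passes its speed limit or range.

## Working session

There is one attempt and no reset: what is moved stays moved. The work goes in short steps, Python scripts to look and compute and a tool call to move; the robot and the scene stay as the last step left them, time stands still between calls to the robot, and variables do not carry over. Pictures are saved under pics/ and viewed, at most 12 in all, crops included, and the job is handed in when it is done.

Besides the shell and the picture viewer there is one more tool, called after "Call:" as name([rows], argument=value, ...), one row to a line, values as JSON. servo_tool: Moves the arm, as the interface text tells. Its arguments: {"type":"object","properties":{"motion":{"type":"array"},"newtons":{"type":"number"}},"required":["motion"]}

```bash
mkdir -p pics; ls
python3 - <<'E'
from workcell import arm
import cv2,numpy as np,pickle
d={}
for n in("scene","top","wrist"):
    o=arm.get_obs();m=arm.get_image(n);d[n]=m
    cv2.imwrite(f"pics/{n}0.png",m["color"][:,:,::-1])
    print(n,{k:np.round(v,3).tolist() for k,v in m.items() if k!="color"})
pickle.dump(d,open("d0.pkl","wb"));print(o,arm.tcp_to_grasp)
E
```

```text
pics
scene {'fx': 540.615, 'fy': 540.615, 'cx': 276.902, 'cy': 216.707, 'position': [1.056, 0.701, 1.217], 'rotation': [-0.095, 0.291, 0.907, -0.289]}
top {'fx': 476.66, 'fy': 476.66, 'cx': 280.689, 'cy': 213.193, 'position': [0.475, 0.077, 1.411], 'rotation': [0.037, -0.698, 0.714, -0.036]}
wrist {'fx': 317.894, 'fy': 317.894, 'cx': 280.402, 'cy': 202.499, 'tool_from_camera': [[-0.001, -0.953, -0.302, 0.077], [1.0, -0.0, -0.0, -0.0], [0.0, -0.302, 0.953, -0.147], [0.0, 0.0, 0.0, 1.0]]}
{'time': 0.1, 'joints': array([-1.35090085e+00,  2.64662126e-01,  1.60521315e+00,  2.35940574e-05,
        1.27368666e+00, -3.69169802e-02]), 'qd': array([ 0.0022213 , -0.00283703, -0.00422468,  0.00028152, -0.00125984,
       -0.00011366]), 'tau': array([ 1.42067518e-03, -5.03616071e+01, -3.58071649e+01,  7.29423738e-02,
        2.32817559e-02, -5.65755340e-05]), 'eef_pos': array([ 0.17130703, -0.65225268,  0.23753618]), 'eef_rot': array([-9.81556778e-04,  9.91767204e-01,  1.28050157e-01, -7.87291743e-05]), 'contact_force': array([-0.14674485,  0.36052474, -0.27592781]), 'moment': array([-0.01536862, -0.00658422, -0.00598207]), 'grip_force': 0.0, 'opening': 0.08766319393225673} 0.0187
```

View pics/top0.png

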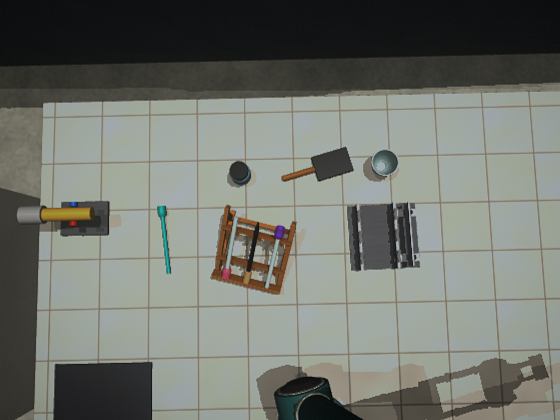

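View pics/scene0.png

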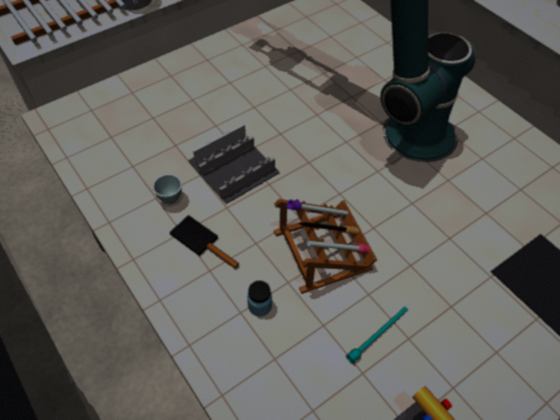

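```bash
cat > h.py <<'E'
import numpy as np,cv2,pickle
from scipy.spatial.transform import Rotation as R
def rot(q): return R.from_quat(q,scalar_first=True)
def cam(m,obs=None):
    "camera position, rotation matrix in the world"
    if "position" in m:
        r=np.array(m["rotation"]); return np.array(m["position"]),(r if r.shape==(3,3) else rot(r).as_matrix())
    T=np.array(m["tool_from_camera"]);Rt=rot(obs["eef_rot"]).as_matrix()
    return obs["eef_pos"]+Rt@T[:3,3],Rt@T[:3,:3]
def ray(m,uv,obs=None):
    p,C=cam(m,obs);d=C@np.array([(uv[0]-m["cx"])/m["fx"],(uv[1]-m["cy"])/m["fy"],1]);return p,d/np.linalg.norm(d)
def onz(m,uv,z,obs=None):
    p,d=ray(m,uv,obs);return p+d*(z-p[2])/d[2]
def cross(r1,r2):
    (p,a),(q,b)=r1,r2;s=np.linalg.lstsq(np.c_[a,-b],q-p,rcond=None)[0]
    x,y=p+a*s[0],q+b*s[1];return (x+y)/2,np.linalg.norm(x-y)
def proj(m,P,obs=None):
    p,C=cam(m,obs);c=C.T@(np.asarray(P)-p);return c[:2]/c[2]*[m["fx"],m["fy"]]+[m["cx"],m["cy"]]
def blobs(img,lo,hi,amin=15):
    h=cv2.cvtColor(img,cv2.COLOR_RGB2HSV);k=cv2.inRange(h,lo,hi)
    n,l,s,c=cv2.connectedComponentsWithStats(k);return [(s[i,4],c[i].round(1),s[i,:4].tolist()) for i in range(1,n) if s[i,4]>=amin]
E
python3 - <<'E'
from h import *
d=pickle.load(open("d0.pkl","rb"))
pu=((125,90,40),(148,255,255));pk=((160,90,80),(178,255,255))
for n in("top","scene"):
    print(n,"purple",blobs(d[n]["color"],*pu),"pink",blobs(d[n]["color"],*pk))
t=d["top"];im=t["color"][190:310,200:430,::-1]
a=cv2.resize(im,None,fx=3.4,fy=3.4,interpolation=cv2.INTER_CUBIC);cv2.imwrite("pics/c1.png",a)
for uv in[(250,245),(383,237),(352,205),(355,271),(411,204),(417,266)]: print(uv,onz(t,uv,.06).round(3))
E
```

```text
top purple [(np.int32(107), array([279.2, 231.7]), [275, 226, 10, 13])] pink [(np.int32(87), array([225.8, 273. ]), [222, 267, 9, 12])]
scene purple [(np.int32(120), array([293.2, 204.4]), [286, 200, 15, 10])] pink [(np.int32(78), array([363.1, 247.4]), [357, 244, 13, 8])]
(250, 245) [0.526 0.168 0.06 ]
(383, 237) [ 0.541 -0.209  0.06 ]
(352, 205) [ 0.634 -0.125  0.06 ]
(355, 271) [ 0.447 -0.126  0.06 ]
(411, 204) [ 0.633 -0.293  0.06 ]
(417, 266) [ 0.457 -0.301  0.06 ]
```

View pics/c1.png

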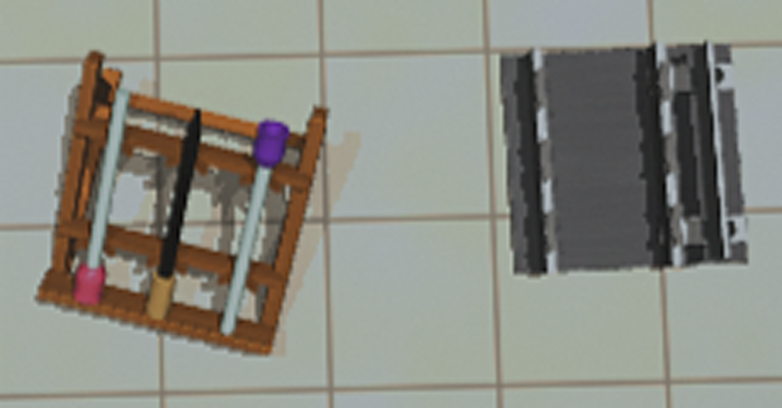

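```bash
cat >> h.py <<'E'
def frame(head,down=0):
    "tool rotation: x along head, y level, z below"
    x=np.array(head)/np.linalg.norm(head);y=np.cross(x,[0,0,1]);y/=np.linalg.norm(y);return np.c_[x,y,np.cross(x,y)]
def rows(p0,R0,p1,R1,n,grip):
    "n equal steps from pose 0 to pose 1 as servo rows"
    rv=R.from_matrix(R0.T@R1).as_rotvec();out=[];P,Q=np.array(p0),R0
    for i in range(1,n+1):
        out.append(list((Q.T@((p1-p0)/n)*100).round(2))+list(np.degrees(rv/n).round(1))+[grip])
        Q=Q@R.from_rotvec(rv/n).as_matrix()
    for r in out: print("["+",".join(f"{v:g}" for v in r)+"],")
def here(arm):
    o=arm.get_obs();return o,o["eef_pos"],rot(o["eef_rot"]).as_matrix()
E
python3 - <<'E'
from h import *
from workcell import arm
d=pickle.load(open("d0.pkl","rb"))
t,s=d["top"],d["scene"]
A,ea=cross(ray(t,(279.2,231.7)),ray(s,(293.2,204.4)))
B,eb=cross(ray(t,(225.8,273.)),ray(s,(363.1,247.4)))
print("purple",A.round(4),ea,"pink",B.round(4),eb)
# uphill dir u, left dir v: A-B = u*2*.084cos35 - v*.12
a=2*.084*np.cos(np.radians(35));D=(A-B)[:2]
psi=np.arctan2(D[1],D[0])-np.arctan2(-.12,a);u=np.array([np.cos(psi),np.sin(psi),0])
print("psi",np.degrees(psi),np.linalg.norm(D),np.hypot(a,.12))
ax=u*np.cos(np.radians(35))+[0,0,np.sin(np.radians(35))]
O=A-.084*ax; Q=B+.084*ax; print("mid purple",O.round(4),"mid pink",Q.round(4))
o,p,R0=here(arm)
rows(p,R0,np.array([.54,-.25,.33]),frame([1,0,0]),12,0)
E
```

```text
purple [0.5564 0.0835 0.154 ] 0.0014351224311352961 pink [0.4485 0.238  0.0567] 0.0009009520539636053
psi -13.972285639031618 0.18846102414458923 0.18258857648443355
mid purple [0.4897 0.1001 0.1058] mid pink [0.5153 0.2214 0.1049]
[3.82,-2.46,-0.76,-0,0,1.2,0],
[3.77,-2.55,-0.77,-0,0,1.2,0],
[3.71,-2.63,-0.77,-0,0,1.2,0],
[3.66,-2.7,-0.77,-0,0,1.2,0],
[3.6,-2.78,-0.77,-0,0,1.2,0],
[3.54,-2.86,-0.77,-0,0,1.2,0],
[3.48,-2.93,-0.77,-0,0,1.2,0],
[3.41,-3.01,-0.77,-0,0,1.2,0],
[3.35,-3.08,-0.77,-0,0,1.2,0],
[3.28,-3.15,-0.77,-0,0,1.2,0],
[3.21,-3.22,-0.77,-0,0,1.2,0],
[3.14,-3.29,-0.77,-0,0,1.2,0],
```

Call:
servo_tool([
  [[5,-3.5,-1.2,0,0,2,-0.1],[5,-3.5,-1.2,0,0,2,-0.1],[5,-4,-1.2,0,0,2,-0.1],[5,-4,-1.2,0,0,2,-0.1],[5,-4,-1.2,0,0,2,-0.1],[5,-4,-1.2,0,0,2,-0.1],[5,-4,-1.2,0,0,2,-0.1],[5,-4,-1.2,0,0,1,-0.1]],
])

```text
time: 1.15
eef_pos: [0.516, -0.3022, 0.332]
eef_rot: [0.0, 1.0, -0.003, -0.0]
contact_force: [0.7, -0.8, -0.7]
opening: 0.0486
grip_force: 0.0
```

Run:
```python
from workcell import arm
import cv2,pickle
o=arm.get_obs();m=arm.get_image("wrist");pickle.dump((o,m),open("w1.pkl","wb"));cv2.imwrite("pics/w1.png",m["color"][:,:,::-1])
```

```text
(no output)
```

View pics/w1.png

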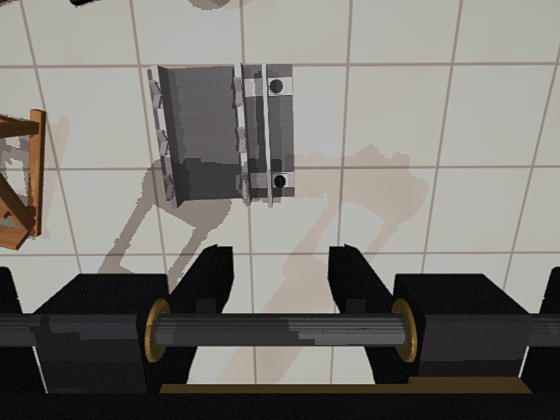

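Run:
```python
import cv2,pickle
o,m=pickle.load(open("w1.pkl","rb"))
cv2.imwrite("pics/w1c.png",cv2.resize(m["color"][55:215,135:305,::-1],None,fx=3.7,fy=3.7,interpolation=cv2.INTER_CUBIC))
```

```text
(no output)
```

View pics/w1c.png

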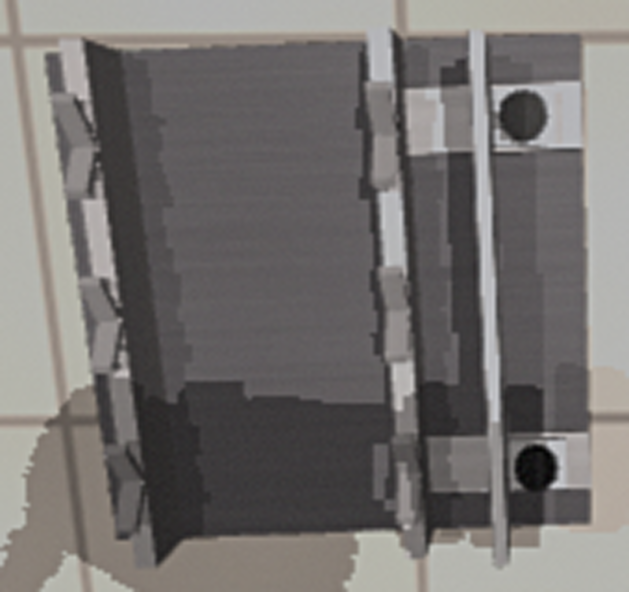

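Run:
```python
from h import *
from workcell import arm
o,m=pickle.load(open("w1.pkl","rb"))
f=lambda u,v,z: onz(m,((u+.5)/3.7-.5+135,(v+.5)/3.7-.5+55),z,o)
a,b=f(72,41,.061),f(147,564,.061);c,e=f(379,30,.061),f(416,556,.061)
g,h=f(478,33,.073),f(501,564,.073)
for n,x in zip("abcegh",(a,b,c,e,g,h)): print(n,x.round(4))
print("len",*(np.linalg.norm(x).round(4) for x in(a-b,c-e,g-h)))
ang=lambda x:np.degrees(np.arctan2(x[1],x[0])).round(2)
print("yaw of rails",ang(a-b),ang(c-e),ang(g-h), "sep",np.linalg.norm((a+b)/2-(c+e)/2))
yd=(a-b)+(c-e)+(g-h);yd/=np.linalg.norm(yd)   # rest -y direction (world +x)
X=np.array([-yd[1],yd[0],0]); Y=-yd
O=((a+b)/2+(c+e)/2)/2+X*.0025; O[2]=0
print("rest O",O.round(4),"X",X.round(4),"yaw",ang(X))
print("plate mid in rest",[(x-O)@X for x in(g,h)])
# notch mid check
for z,(u,v) in [(.061,(72,93)),(.061,(85,195)),(.061,(92,280)),(.061,(107,372)),(.061,(116,443)),(.061,(383,82)),(.061,(387,187)),(.061,(394,268)),(.061,(400,360))]:
    q=f(u,v,z)-O;print((u,v),(q@X).round(4),(q@Y).round(4))
t=pickle.load(open("d0.pkl","rb"))["top"]
print("proj top",[proj(t,O+X*x+Y*y+[0,0,.061]).round(1) for x in(-.055,.05) for y in(-.095,.095)])
# purple grasp approach
O=np.array([.4897,.1001,.1058]);psi=np.radians(-14);al=np.radians(35)
ax=np.array([np.cos(psi)*np.cos(al),np.sin(psi)*np.cos(al),np.sin(al)]);F=frame(ax)
print(F.round(3))
_,p,R0=here(arm)
G=O+.0187*F[:,2]; pre=G-.12*F[:,2]; print("pre",pre,"G",G)
rows(p,R0,pre,F,10,-.1)
```

```text
a [ 0.6357 -0.15    0.061 ]
b [ 0.4551 -0.1552  0.061 ]
c [ 0.6384 -0.2508  0.061 ]
e [ 0.4576 -0.256   0.061 ]
g [ 0.6361 -0.2837  0.073 ]
h [ 0.4582 -0.2881  0.073 ]
len 0.1808 0.1809 0.1779
yaw of rails 1.66 1.66 1.43 sep 0.100798791043323
rest O [ 0.5466 -0.2005  0.    ] X [-0.0276  0.9996  0.    ] yaw 91.58
plate mid in rest [np.float64(-0.08561134500827611), np.float64(-0.08514252007927284)]
(72, 93) 0.0505 -0.0746
(85, 195) 0.051 -0.0422
(92, 280) 0.0529 -0.0139
(107, 372) 0.0523 0.0181
(116, 443) 0.0528 0.0439
(383, 82) -0.0529 -0.0745
(387, 187) -0.0518 -0.0413
(394, 268) -0.0523 -0.0144
(400, 360) -0.0521 0.0174
proj top [array([396.8, 200.7]), array([401.8, 267.6]), array([360.1, 202.5]), array([364.6, 269.5])]
[[ 0.795 -0.242  0.557]
 [-0.198 -0.97  -0.139]
 [ 0.574  0.    -0.819]]
pre [0.43332262 0.11415646 0.1887801 ] G [0.50010727 0.09750517 0.09048186]
[-0.9,-4.11,1.46,-0.4,3.4,1.3,-0.1],
[-1.08,-4.1,1.36,-0.4,3.4,1.3,-0.1],
[-1.26,-4.08,1.26,-0.4,3.4,1.3,-0.1],
[-1.43,-4.06,1.15,-0.4,3.4,1.3,-0.1],
[-1.59,-4.03,1.03,-0.4,3.4,1.3,-0.1],
[-1.74,-4,0.9,-0.4,3.4,1.3,-0.1],
[-1.88,-3.96,0.76,-0.4,3.4,1.3,-0.1],
[-2.01,-3.92,0.61,-0.4,3.4,1.3,-0.1],
[-2.14,-3.88,0.45,-0.4,3.4,1.3,-0.1],
[-2.25,-3.83,0.29,-0.4,3.4,1.3,-0.1],
```

Call:
servo_tool([
  [[-1.1,-5.1,0.8,-0.5,4.3,1.6,-0.1],[-1.4,-5.1,0.8,-0.5,4.3,1.6,-0.1],[-1.6,-5.1,0.8,-0.5,4.3,1.6,-0.1],[-1.8,-5,0.8,-0.5,4.3,1.6,-0.1],[-2,-5,0.8,-0.5,4.3,1.6,-0.1],[-2.2,-5,0.8,-0.5,4.3,1.6,-0.1],[-2.4,-4.9,0.8,-0.5,4.3,1.6,-0.1],[-2.6,-4.9,0.7,-0.5,4.3,1.6,-0.1]],
])

```text
time: 2.2
eef_pos: [0.4348, 0.0825, 0.2293]
eef_rot: [0.037, 0.954, -0.108, 0.276]
contact_force: [-0.1, -0.2, 0.7]
opening: 0.0482
grip_force: 0.0
```

```bash
cat > pg.py <<'E'
from h import *
from workcell import arm
O=np.array([.4897,.1001,.1058]);psi=np.radians(-14);al=np.radians(35)
ax=np.array([np.cos(psi)*np.cos(al),np.sin(psi)*np.cos(al),np.sin(al)]);F=frame(ax)
o,p,R0=here(arm);m=arm.get_image("wrist");pickle.dump((o,m),open("w2.pkl","wb"));cv2.imwrite("pics/w2.png",m["color"][:,:,::-1])
print(o["eef_pos"].round(4),o["joints"].round(2))
print("head pred",proj(m,O+.084*ax,o),"plain end",proj(m,O-.1*ax,o),"mid",proj(m,O,o))
print(blobs(m["color"],(125,90,40),(148,255,255)))
G=O+.0187*F[:,2]
rows(p,R0,G-.05*F[:,2],F,4,-.1)
E
python3 pg.py
```

```text
[0.4348 0.0825 0.2293] [ 0.37 -0.51  2.4  -0.44  0.82  2.4 ]
head pred [244.72196433 124.14180503] plain end [248.224959   305.52724847] mid [246.50881313 216.66502963]
[(np.int32(1077), array([244.4, 126.8]), [230, 108, 30, 41])]
[-0.64,-0.77,2.48,0,0.7,0.3,-0.1],
[-0.67,-0.77,2.47,0,0.7,0.3,-0.1],
[-0.7,-0.77,2.47,0,0.7,0.3,-0.1],
[-0.74,-0.76,2.46,0,0.7,0.3,-0.1],
```

View pics/w2.png

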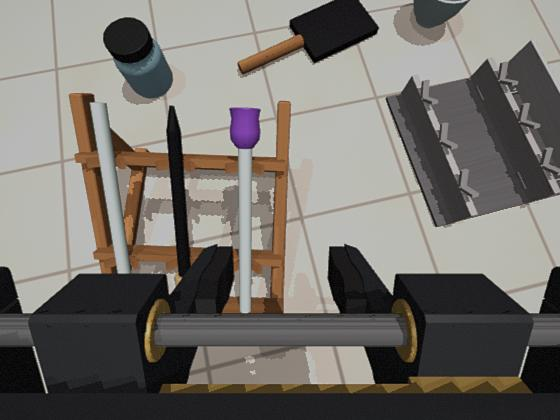

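Call:
servo_tool([
  [[-0.65,-0.77,2.48,0,0.7,0.3,0.41],[-0.67,-0.77,2.47,0,0.7,0.3,0.41],[-0.7,-0.8,2.47,0,0.7,0.3,0.41],[-0.74,-0.85,2.46,0,0.7,0.3,0.41],[0,0,0,0,0,0,0.41],[0,0,0,0,0,0,0.41],[0,0,0,0,0,0,0.41],[0,0,0,0,0,0,0.41]],
], newtons=12)

```text
time: 3.25
eef_pos: [0.4755, 0.0875, 0.1434]
eef_rot: [0.025, 0.951, -0.108, 0.288]
contact_force: [-0.3, -0.2, -0.0]
opening: 0.0263
grip_force: 0.0
```

```bash
sed -i 's/G-.05\*F\[:,2\],F,4,-.1/G,F,4,.41/' pg.py; python3 pg.py
```

```text
[0.4755 0.0875 0.1434] [ 0.33 -0.31  2.46 -0.57  0.54  2.55]
head pred [254.13587551 112.2659203 ] plain end [258.34979955 369.79637465] mid [256.36820757 248.69303285]
[(np.int32(2525), array([253.5, 116.3]), [231, 87, 46, 62])]
[-0.28,-0.36,1.41,-0.4,0.4,0.2,0.41],
[-0.29,-0.37,1.4,-0.4,0.4,0.2,0.41],
[-0.3,-0.38,1.4,-0.4,0.4,0.2,0.41],
[-0.31,-0.38,1.4,-0.4,0.4,0.2,0.41],
```

```bash
cat > pg2.py <<'E'
from h import *
from workcell import arm
import sys
psi=np.radians(-14);tau=np.radians(15)
def axis(e): return np.array([np.cos(psi)*np.cos(e),np.sin(psi)*np.cos(e),np.sin(e)])
O=np.array([.4897,.1001,.1058]);F=frame(axis(tau))
G=O+.0187*F[:,2]+.002*-F[:,1]   # 2 mm to the reamer's side
o,p,R0=here(arm);print(o["eef_pos"].round(4),o["joints"].round(2),"target off (tool)",(R0.T@(G-p)).round(4),R.from_matrix(R0.T@F).as_rotvec(True).round(1))
rows(p,R0,G+[0,0,float(sys.argv[1])],F,int(sys.argv[2]),.41)
E
python3 pg2.py .06 7
```

```text
[0.4754 0.0875 0.1433] [ 0.33 -0.31  2.46 -0.57  0.54  2.55] target off (tool) [-0.0175 -0.0165  0.0553] [ -1.3 -18.6   0.9]
[0.22,-0.25,0.08,-0.2,-2.7,0.1,0.41],
[0.23,-0.25,0.07,-0.2,-2.7,0.1,0.41],
[0.23,-0.25,0.05,-0.2,-2.7,0.1,0.41],
[0.23,-0.25,0.04,-0.2,-2.7,0.1,0.41],
[0.23,-0.25,0.03,-0.2,-2.7,0.1,0.41],
[0.23,-0.25,0.02,-0.2,-2.7,0.1,0.41],
[0.23,-0.25,0.01,-0.2,-2.7,0.1,0.41],
```

Call:
servo_tool([
  [[0.2,-0.2,-0.7,-0.2,-2.7,0.1,0.41],[0.2,-0.25,0.1,-0.2,-2.7,0.1,0.41],[0.2,-0.25,0.1,-0.2,-2.7,0.1,0.41],[0.23,-0.25,0.1,-0.2,-2.7,0.1,0.41],[0.23,-0.25,0.1,-0.2,-2.7,0.1,0.41],[0.23,-0.25,0.1,-0.2,-2.7,0.1,0.41],[0.25,-0.25,0.1,-0.2,-2.7,0.2,0.41],[0,0,0,0,0,0,0.41]],
])

```text
time: 4.3
eef_pos: [0.4923, 0.1009, 0.1501]
eef_rot: [0.017, 0.984, -0.121, 0.127]
contact_force: [-0.8, 0.1, 0.2]
opening: 0.0256
grip_force: 0.0
```

```bash
python3 pg2.py 0 4
```

```text
[0.4923 0.1009 0.1501] [ 0.23 -0.13  2.22 -0.16  0.83  2.14] target off (tool) [-0.0134 -0.0008  0.061 ] [0.1 0.3 0. ]
[-0.33,-0.02,1.52,0,0.1,0,0.41],
[-0.34,-0.02,1.52,0,0.1,0,0.41],
[-0.34,-0.02,1.52,0,0.1,0,0.41],
[-0.34,-0.02,1.52,0,0.1,0,0.41],
```

Call:
servo_tool([
  [[-0.34,-0.02,1.52,0,0.1,0,0.41],[-0.34,-0.02,1.52,0,0.1,0,0.41],[-0.34,-0.02,1.52,0,0.1,0,0.41],[-0.34,-0.02,1.52,0,0,0,0.41],[0,0,0,0,0,0,0.41],[0,0,0,0,0,0,1],[0,0,0,0,0,0,1],[0,0,0,0,0,0,1]],
], newtons=12)

```text
time: 5.3
eef_pos: [0.4942, 0.101, 0.0879]
eef_rot: [0.017, 0.984, -0.121, 0.129]
contact_force: [0.3, 0.7, 1.0]
opening: 0.0108
grip_force: 12.0
```

```bash
python3 pg2.py .07 5
```

```text
[0.4942 0.101  0.0879] [ 0.23 -0.04  2.27 -0.19  0.69  2.18] target off (tool) [ 0.0006 -0.      0.0003] [0.1 0.  0. ]
[0.37,0,-1.35,0,0,0,0.41],
[0.37,0,-1.35,0,0,0,0.41],
[0.37,0,-1.35,0,0,0,0.41],
[0.37,0,-1.35,0,0,0,0.41],
[0.37,0,-1.35,0,0,0,0.41],
```

Call:
servo_tool([
  [[0,0,0,0,0,0,1],[0.2,0,-0.7,0,0,0,1],[0.37,0,-1.35,0,0,0,1],[0.5,0,-2,0,0,0,1],[0.5,0,-2,0,0,0,1],[0.5,0,-2,0,0,0,1],[0.5,0,-2,0,0,0,1],[0,0,0,0,0,0,1]],
], newtons=25)

```text
time: 6.3
eef_pos: [0.4943, 0.1017, 0.194]
eef_rot: [0.016, 0.984, -0.121, 0.131]
contact_force: [0.7, -0.0, -0.6]
opening: 0.0104
grip_force: 25.0
```

```bash
cat > pl.py <<'E'
from h import *
from workcell import arm
import sys
# usage: pl.py name slotY x up n : target pose for the held punty; rel from relation file
name,sy,x,up,n=sys.argv[1],*map(float,sys.argv[2:5]),int(sys.argv[5])
O=np.array([.5447,-.2005,0]);yaw=np.radians(91.6)
X=np.array([np.cos(yaw),np.sin(yaw),0]);Y=np.array([-X[1],X[0],0])
rel,off=pickle.load(open(name+".rel","rb"))   # axes of punty frame -> tool, punty origin in tool
F=frame(X)@rel
P=O+X*x+Y*sy+[0,0,.055+up]
T=P-F@off
o,p,R0=here(arm);print(p.round(4),o["joints"].round(2),"tgt",T.round(4),"tool off",(R0.T@(T-p)).round(4),R.from_matrix(R0.T@F).as_rotvec(True).round(1))
if n: rows(p,R0,T,F,n,1)
E
python3 - <<'E'
from h import *
from workcell import arm
o,p,R0=here(arm);m=arm.get_image("wrist");pickle.dump((o,m),open("w3.pkl","wb"));cv2.imwrite("pics/w3.png",m["color"][:,:,::-1])
d=np.radians(20);rel=R.from_euler("y",20,degrees=True).as_matrix()
x=np.radians
ax=lambda e:frame([np.cos(e),0,np.sin(e)])
rel=ax(x(35)).T@ax(x(15));off=np.array([0,0.,-.0187])
pickle.dump((rel,off),open("purple.rel","wb"))
# compare predicted image positions with what is seen
A=R0@rel.T@[1,0,0];C=p+R0@off;print("axis",A.round(3),"head px pred",proj(m,C+.084*A,o),blobs(m["color"],(125,90,40),(148,255,255),100),o["opening"],C)
E
python3 pl.py purple -.06 .03 .06 12
```

```text
axis [ 0.793 -0.198  0.576] head px pred [278.57537001  96.71324575] [(np.int32(9886), array([286.9,  98.7]), [241, 40, 96, 128])] 0.010389846395503811 [0.48958436 0.10290583 0.21202916]
[0.4933 0.1015 0.1923] [ 0.24 -0.18  2.17 -0.15  0.92  2.13] tgt [ 0.604  -0.1752  0.0974] tool off [0.1437 0.2415 0.1373] [  -4.5  -24.3 -106.7]
[1.2,2.01,1.14,-0.4,-2,-8.9,1],
[0.91,2.17,1.12,-0.4,-2,-8.9,1],
[0.61,2.28,1.11,-0.4,-2,-8.9,1],
[0.29,2.34,1.11,-0.4,-2,-8.9,1],
[-0.04,2.35,1.12,-0.4,-2,-8.9,1],
[-0.36,2.31,1.14,-0.4,-2,-8.9,1],
[-0.68,2.23,1.18,-0.4,-2,-8.9,1],
[-0.97,2.09,1.22,-0.4,-2,-8.9,1],
[-1.24,1.91,1.27,-0.4,-2,-8.9,1],
[-1.47,1.69,1.33,-0.4,-2,-8.9,1],
[-1.67,1.44,1.4,-0.4,-2,-8.9,1],
[-1.82,1.16,1.47,-0.4,-2,-8.9,1],
```

```bash
python3 pl.py purple -.06 .03 .15 12
```

```text
[0.4933 0.1015 0.1923] [ 0.24 -0.18  2.17 -0.15  0.92  2.13] tgt [ 0.604  -0.1752  0.1874] tool off [0.1671 0.2417 0.0504] [  -4.5  -24.3 -106.7]
[1.39,2.01,0.42,-0.4,-2,-8.9,1],
[1.08,2.2,0.39,-0.4,-2,-8.9,1],
[0.74,2.34,0.37,-0.4,-2,-8.9,1],
[0.38,2.43,0.37,-0.4,-2,-8.9,1],
[0.01,2.46,0.38,-0.4,-2,-8.9,1],
[-0.35,2.43,0.4,-0.4,-2,-8.9,1],
[-0.71,2.34,0.44,-0.4,-2,-8.9,1],
[-1.04,2.2,0.48,-0.4,-2,-8.9,1],
[-1.35,2.01,0.54,-0.4,-2,-8.9,1],
[-1.63,1.78,0.6,-0.4,-2,-8.9,1],
[-1.86,1.5,0.68,-0.4,-2,-8.9,1],
[-2.05,1.19,0.75,-0.4,-2,-8.9,1],
```

Call:
servo_tool([
  [[1.6,2,-1.2,-0.4,-2,-8.9,1],[1.3,2.2,-1.2,-0.4,-2,-8.9,1],[0.74,2.34,0.4,-0.4,-2,-8.9,1],[0.38,2.43,0.4,-0.4,-2,-8.9,1],[0,2.46,0.4,-0.4,-2,-8.9,1],[-0.35,2.43,0.4,-0.4,-2,-8.9,1],[-0.71,2.34,0.44,-0.4,-2,-8.9,1],[-1.04,2.2,0.48,-0.4,-2,-8.9,1]],
])

```text
time: 7.35
eef_pos: [0.5628, -0.0825, 0.2177]
eef_rot: [0.098, 0.876, 0.47, -0.04]
contact_force: [-0.0, 0.2, -0.3]
opening: 0.0101
grip_force: 25.0
```

```bash
python3 pl.py purple -.06 .03 .06 6
```

```text
[ 0.5628 -0.0825  0.2177] [-0.07  0.06  1.89 -0.23  1.16  0.61] tgt [ 0.604  -0.1752  0.0974] tool off [-0.0333  0.0681  0.1378] [ -1.5  -7.9 -35.2]
[-0.56,1.14,2.3,-0.3,-1.3,-5.9,1],
[-0.62,1.06,2.32,-0.3,-1.3,-5.9,1],
[-0.67,0.99,2.34,-0.3,-1.3,-5.9,1],
[-0.71,0.91,2.36,-0.3,-1.3,-5.9,1],
[-0.74,0.82,2.38,-0.3,-1.3,-5.9,1],
[-0.77,0.73,2.4,-0.3,-1.3,-5.9,1],
```

Call:
servo_tool([
  [[-0.56,1.14,2.3,-0.3,-1.3,-5.9,1],[-0.62,1.06,2.3,-0.3,-1.3,-5.9,1],[-0.67,1,2.3,-0.3,-1.3,-5.9,1],[-0.71,0.9,2.3,-0.3,-1.3,-5.9,1],[-0.74,0.8,2.3,-0.3,-1.3,-5.9,1],[-0.77,0.7,2.3,-0.3,-1.3,-5.9,1],[0,0,0,0,0,0,1],[0,0,0,0,0,0,1]],
])

```text
time: 8.35
eef_pos: [0.604, -0.1733, 0.1016]
eef_rot: [0.126, 0.688, 0.705, -0.118]
contact_force: [0.5, -0.6, 0.2]
opening: 0.0103
grip_force: 25.0
```

```bash
python3 pl.py purple -.06 .03 .004 6
python3 - <<'E'
from h import *
from workcell import arm
a=arm.get_image("top")["color"][180:290,330:440];b=arm.get_image("scene")["color"][100:220,170:300]
c=arm.get_image("wrist")["color"]
f=lambda i:cv2.resize(i,(400,400),interpolation=cv2.INTER_CUBIC)
im=np.hstack([f(a),f(b)]);cv2.imwrite("pics/c4.png",im[:,:,::-1]);
E
```

```text
[ 0.604  -0.1733  0.1016] [-0.14  0.27  1.91 -0.43  0.94  0.09] tgt [ 0.604  -0.1752  0.0414] tool off [ 0.0187 -0.0005  0.0572] [ 0.4 -0.1 -0.3]
[0.31,-0.01,0.95,0.1,-0,-0,1],
[0.31,-0.01,0.95,0.1,-0,-0,1],
[0.31,-0.01,0.95,0.1,-0,-0,1],
[0.31,-0,0.95,0.1,-0,-0,1],
[0.31,-0,0.95,0.1,-0,-0,1],
[0.31,-0,0.95,0.1,-0,-0,1],
```

View pics/c4.png

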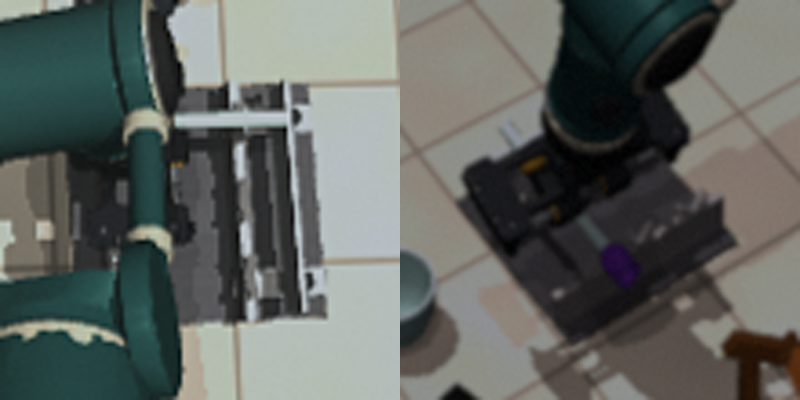

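Run:
```python
from h import *
from workcell import arm
o,p,R0=here(arm);d={n:arm.get_image(n) for n in("top","scene")}
rel,off=pickle.load(open("purple.rel","rb"));A=R0@rel.T@[1,0,0];C=p+R0@off
b=blobs(d["scene"]["color"],(125,90,40),(148,255,255));print(b,"pred",proj(d["scene"],C+.084*A))
print("plain end pred",(C-.1*A).round(4),"px pred",proj(d["top"],C-.1*A),"seen",onz(d["top"],(409.8,213),C[2]).round(4),A.round(3))
```

```text
[(np.int32(106), array([240.6, 178.5]), [235, 173, 12, 13])] pred [241.09706528 178.66999426]
plain end pred [ 0.6072 -0.2669  0.1204] px pred [407.80006413 210.83927474] seen [ 0.6012 -0.272   0.1205] [-0.027  1.     0.001]
```

Call:
servo_tool([
  [[0.1,0,1.1,0,0,0,1],[0.2,0,1.1,0,0,0,1],[0.2,0,1.1,0,0,0,1],[0.2,0,1,0,0,0,1],[0.2,0,0.6,0,0,0,1],[0.2,0,0.4,0,0,0,1],[0.2,0,0.2,0,0,0,1],[0,0,0,0,0,0,1]],
], newtons=10)

```text
time: 9.6
eef_pos: [0.6051, -0.18, 0.0457]
eef_rot: [0.127, 0.687, 0.706, -0.118]
contact_force: [0.3, 0.8, 0.0]
opening: 0.0111
grip_force: 10.0
```

```bash
python3 pl.py purple -.06 .033 0 0
```

```text
[ 0.6051 -0.18    0.0457] [-0.15  0.34  1.93 -0.46  0.85  0.13] tgt [ 0.6039 -0.1722  0.0374] tool off [ 0.0101 -0.001   0.0051] [ 0.5 -0.1 -0.2]
```

Call:
servo_tool([
  [[0.4,0,-0.1,0,0,0,1],[0.4,0,-0.1,0,0,0,1],[0.1,0,0.2,0,0,0,1],[0.05,0,0.2,0,0,0,1],[0.05,0,0.15,0,0,0,1],[0.05,0,0.1,0,0,0,1],[0,0,0,0,0,0,1],[0,0,0,0,0,0,1]],
])

```text
time: 10.6
eef_pos: [0.6048, -0.1719, 0.0379]
eef_rot: [0.127, 0.687, 0.705, -0.118]
contact_force: [0.1, -0.0, -0.5]
opening: 0.0107
grip_force: 10.0
```

```bash
python3 pl.py purple -.06 .033 0 0
```

```text
[ 0.6048 -0.1719  0.0379] [-0.13  0.35  1.94 -0.47  0.84  0.15] tgt [ 0.6039 -0.1722  0.0374] tool off [-0.0002 -0.0009  0.0005] [ 0.4 -0.1 -0.2]
```

Call:
servo_tool([
  [[0.03,0,0.09,0,0,0,1],[0,0,0,0,0,0,1],[0.03,0,0.09,0,0,0,1],[0,0,0,0,0,0,1],[0.03,0,0.09,0,0,0,1],[0,0,0,0,0,0,1],[0,0,0,0,0,0,1],[0,0,0,0,0,0,1]],
], newtons=6)

```text
time: 11.6
eef_pos: [0.6054, -0.1721, 0.0363]
eef_rot: [0.128, 0.687, 0.705, -0.118]
contact_force: [-1.3, 2.2, 6.6]
opening: 0.0114
grip_force: 6.0
```

Call:
servo_tool([
  [[-0.03,0,-0.09,0,0,0,1],[-0.14,0,0.05,0,0,0,1],[-0.14,0,0.05,0,0,0,1],[-0.14,0,0.05,0,0,0,1],[-0.14,0,0.05,0,0,0,1],[-0.14,0,0.05,0,0,0,1],[-0.14,0,0.05,0,0,0,1],[-0.14,0,0.05,0,0,0,1]],
], newtons=8)

```text
time: 12.6
eef_pos: [0.6056, -0.1811, 0.0363]
eef_rot: [0.127, 0.687, 0.705, -0.117]
contact_force: [0.1, 5.9, 6.0]
opening: 0.0106
grip_force: 8.0
```

```bash
python3 pl.py purple -.06 .017 0 0
```

```text
[ 0.6056 -0.1811  0.0363] [-0.15  0.36  1.94 -0.47  0.83  0.14] tgt [ 0.6044 -0.1882  0.0374] tool off [-0.007  -0.0014  0.0013] [ 0.5 -0.2 -0.2]
```

Call:
servo_tool([
  [[-0.1,0,0.03,0,0,0,1],[0,0,0,0,0,0,1],[-0.1,0,0.03,0,0,0,1],[0,0,0,0,0,0,1],[-0.1,0,0.03,0,0,0,1],[0,0,0,0,0,0,1],[-0.1,0,0.03,0,0,0,1],[0,0,0,0,0,0,1]],
])

```text
time: 13.6
eef_pos: [0.6057, -0.1858, 0.0364]
eef_rot: [0.127, 0.687, 0.705, -0.117]
contact_force: [0.3, 4.2, 4.2]
opening: 0.0113
grip_force: 8.0
```

Run:
```python
from h import *
from workcell import arm
o,p,R0=here(arm);d={n:arm.get_image(n) for n in("top","scene")}
print(p, o["contact_force"],o["moment"])
O=np.array([.5447,-.2005,0]);yaw=np.radians(91.6);X=np.array([np.cos(yaw),np.sin(yaw),0])
b=blobs(d["scene"]["color"],(125,90,40),(148,255,255));print(b)
q=onz(d["scene"],b[0][1],.055);print("head centre in rest x",(q-O)@X,"-> origin x",(q-O)@X-.084, q)
cv2.imwrite("pics/c5.png",cv2.resize(d["top"]["color"][190:280,340:430,::-1],None,fx=6,fy=6,interpolation=cv2.INTER_CUBIC))
```

```text
[ 0.60572454 -0.18584501  0.03640147] [0.2682839 4.2110777 4.2110549] [ 0.61915608 -0.11367317  0.03413724]
[(np.int32(99), array([239.6, 191.4]), [234, 186, 13, 13])]
head centre in rest x 0.10398127754844981 -> origin x 0.019981277548449805 [ 0.60318774 -0.09484446  0.055     ]
```

View pics/c5.png

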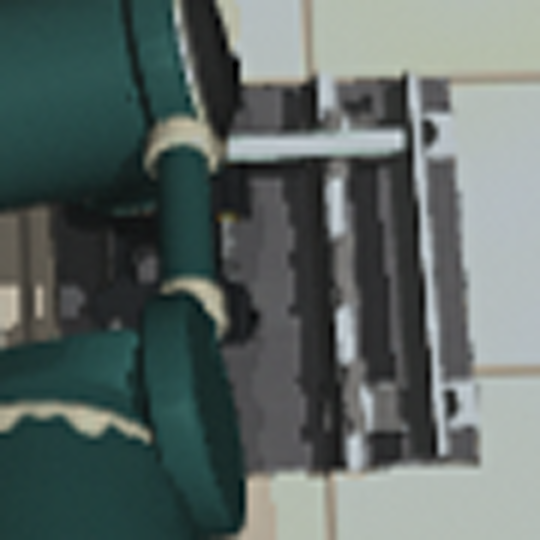

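Call:
servo_tool([
  [[-0.1,0,0.03,0,0,0,1],[0,0,0,0,0,0,1],[-0.1,0,0.03,0,0,0,1],[0,0,0,0,0,0,1],[-0.1,0,0.03,0,0,0,1],[0,0,0,0,0,0,1],[-0.1,0,0.03,0,0,0,1],[0,0,0,0,0,0,1]],
])

```text
time: 14.7
eef_pos: [0.6057, -0.1883, 0.0355]
eef_rot: [0.126, 0.688, 0.706, -0.116]
contact_force: [0.5, 11.1, 2.2]
opening: 0.0104
grip_force: 8.0
```

```bash
cat > chk.py <<'E'
from h import *
from workcell import arm
import sys
C={"purple":((125,90,40),(148,255,255)),"pink":((160,90,80),(178,255,255))}
o,p,R0=here(arm);s=arm.get_image("scene");print(p.round(4),o["contact_force"].round(1),"J",o["joints"].round(2))
O=np.array([.5447,-.2005,0]);yaw=np.radians(91.6);X=np.array([np.cos(yaw),np.sin(yaw),0]);Y=np.array([-X[1],X[0],0])
for n in sys.argv[1:]:
    for b in blobs(s["color"],*C[n]):
        q=onz(s,b[1],.055)-O;print(n,b,"origin x",(q@X-.084).round(4),"y",(q@Y).round(4))
E
python3 chk.py purple
```

```text
[ 0.6057 -0.1883  0.0355] [ 0.5 11.1  2.2] J [-0.16  0.36  1.93 -0.46  0.83  0.12]
purple (np.int32(98), array([239.7, 191.4]), [234, 186, 13, 13]) origin x 0.0201 y -0.0612
```

Call:
servo_tool([
  [[0,0,0,0,0,0,0.5],[0,0,0,0,0,0,0.2],[0,0,0,0,0,0,-0.1],[0,0,-1,0,0,0,-0.1],[0,0,-2,0,0,0,-0.1],[0,0,-3,0,0,0,-0.1],[0,0,-3,0,0,0,-0.1],[0,0,-3,0,0,0,-0.1]],
])

```text
time: 15.75
eef_pos: [0.6037, -0.149, 0.1521]
eef_rot: [0.128, 0.687, 0.705, -0.117]
contact_force: [-0.1, 0.1, 0.2]
opening: 0.0485
grip_force: 0.0
```

```bash
python3 chk.py purple
python3 - <<'E'
from h import *
from workcell import arm
# pink: tool x = downhill, head direction; tilt limited
psi=np.radians(166)
o,p,R0=here(arm)
O=np.array([.5153,.2214,.1049]);F=frame([np.cos(psi),np.sin(psi),0])@R.identity().as_matrix()
e=np.radians(-15);F=frame([np.cos(psi)*np.cos(e),np.sin(psi)*np.cos(e),np.sin(e)])
G=O+.0187*F[:,2];print("G",G)
rows(p,R0,G+[0,0,.13],F,12,.2)
E
```

```text
[ 0.6037 -0.149   0.1521] [-0.1  0.1  0.2] J [-0.1   0.21  1.88 -0.4   1.04  0.08]
purple (np.int32(101), array([239.6, 191.1]), [234, 185, 12, 13]) origin x 0.0191 y -0.0608
G [0.51999615 0.22022912 0.08683719]
[2.73,-0.62,-1.54,-1.8,0.4,-5.9,0.2],
[2.79,-0.29,-1.53,-1.8,0.4,-5.9,0.2],
[2.81,0.05,-1.52,-1.8,0.4,-5.9,0.2],
[2.8,0.39,-1.49,-1.8,0.4,-5.9,0.2],
[2.75,0.72,-1.45,-1.8,0.4,-5.9,0.2],
[2.67,1.05,-1.4,-1.8,0.4,-5.9,0.2],
[2.56,1.36,-1.35,-1.8,0.4,-5.9,0.2],
[2.41,1.66,-1.28,-1.8,0.4,-5.9,0.2],
[2.23,1.94,-1.21,-1.8,0.4,-5.9,0.2],
[2.03,2.2,-1.13,-1.8,0.4,-5.9,0.2],
[1.79,2.43,-1.04,-1.8,0.4,-5.9,0.2],
[1.54,2.63,-0.95,-1.8,0.4,-5.9,0.2],
```

Call:
servo_tool([
  [[3.5,-0.8,-4,-2.5,0.5,-8.3,0.2],[3.7,-0.3,-4,-2.5,0.5,-8.3,0.2],[4,0.4,-2,-2.5,0.5,-8.3,0.2],[4,1,-2,-2.5,0.5,-8.3,0.2],[3.8,1.5,-1.8,-2.5,0.5,-8.3,0.2],[3.4,2.2,-1.6,-2.5,0.5,-8.3,0.2],[3,2.8,-1.4,-2.5,0.5,-8.3,0.2],[2.6,3.2,-1.2,-2.5,0.5,-8.3,0.2]],
])

```text
time: 16.8
eef_pos: [0.5168, 0.2002, 0.2323]
eef_rot: [0.13, 0.161, 0.978, -0.027]
contact_force: [0.9, -0.9, -0.3]
opening: 0.0352
grip_force: 0.0
```

```bash
cat > pk.py <<'E'
from h import *
from workcell import arm
import sys
psi=np.radians(166);ax=lambda e:np.array([np.cos(psi)*np.cos(e),np.sin(psi)*np.cos(e),np.sin(e)])
o,p,R0=here(arm);m=arm.get_image("wrist");cv2.imwrite("pics/w6.png",m["color"][:,:,::-1])
O=np.array([.5153,.2214,.1049]);F=frame(ax(np.radians(-15)));A=ax(np.radians(-35))
G=O+.0187*F[:,2]-.0*F[:,1];print(p.round(4),"J",o["joints"].round(2),"off",(R0.T@(G-p)).round(4),R.from_matrix(R0.T@F).as_rotvec(True).round(1))
print("head pred",proj(m,O+.084*A,o),"plain pred",proj(m,O-.1*A,o),"mid",proj(m,O,o),blobs(m["color"],(160,90,80),(178,255,255),80))
rows(p,R0,G+[0,0,float(sys.argv[1])],F,int(sys.argv[2]),.41)
E
python3 pk.py .06 6
```

```text
[0.5168 0.2002 0.2323] J [ 0.44 -0.08  2.01 -0.22  1.03 -0.7 ] off [0.0416 0.0215 0.1393] [-1.8  0.3 -4.5]
head pred [299.58025812  50.90320965] plain pred [314.14687021 269.07907381] mid [306.13203818 149.03448873] [(np.int32(1157), array([298.8,  51. ]), [284, 29, 30, 47])]
[0.43,0.35,1.36,-0.3,0,-0.7,0.41],
[0.42,0.35,1.36,-0.3,0,-0.7,0.41],
[0.42,0.34,1.36,-0.3,0,-0.7,0.41],
[0.41,0.34,1.36,-0.3,0,-0.7,0.41],
[0.41,0.34,1.36,-0.3,0,-0.7,0.41],
[0.4,0.34,1.37,-0.3,0,-0.7,0.41],
```

View pics/w6.png

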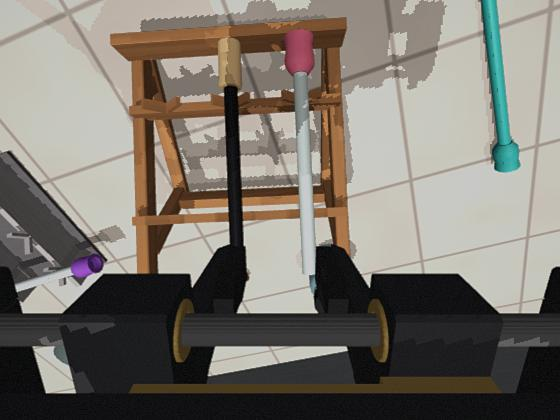

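Call:
servo_tool([
  [[0.43,0.32,1.36,-0.3,0,-0.7,0.41],[0.42,0.32,1.36,-0.3,0,-0.7,0.41],[0.42,0.32,1.36,-0.3,0,-0.7,0.41],[0.41,0.32,1.36,-0.3,0,-0.7,0.41],[0.41,0.32,1.36,-0.3,0,-0.7,0.41],[0.4,0.32,1.37,-0.3,0,-0.7,0.41],[0,0,0,0,0,0,0.41],[0,0,0,0,0,0,0.41]],
], newtons=12)

```text
time: 17.85
eef_pos: [0.5206, 0.2174, 0.1459]
eef_rot: [0.131, 0.126, 0.983, -0.017]
contact_force: [-0.9, 0.6, 0.9]
opening: 0.0261
grip_force: 0.0
```

```bash
sed -i 's/-\.0\*F\[:,1\]/-.0015*F[:,1]/' pk.py; python3 pk.py 0 4; cp pics/w6.png pics/w7.png
```

```text
[0.5206 0.2174 0.1459] J [ 0.45  0.02  2.09 -0.23  0.85 -0.73] off [0.0168 0.0011 0.0567] [-0.2  0.2 -0.5]
head pred [284.34337665  73.92950322] plain pred [287.09229038 374.8868167 ] mid [285.57374204 208.63269775] [(np.int32(2134), array([283.3,  74.4]), [264, 45, 40, 63])]
[0.42,0.03,1.42,-0,0.1,-0.1,0.41],
[0.42,0.03,1.42,-0,0.1,-0.1,0.41],
[0.42,0.03,1.42,-0,0.1,-0.1,0.41],
[0.42,0.03,1.42,-0,0.1,-0.1,0.41],
```

View pics/w7.png

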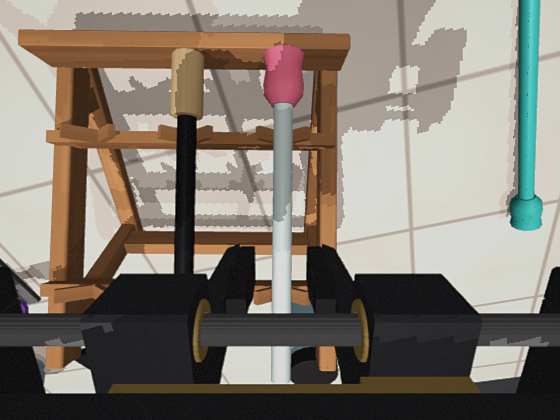

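Call:
servo_tool([
  [[0.42,0,1.42,0,0,0,0.41],[0.42,0,1.42,0,0,0,0.41],[0.42,0,1.42,0,0,0,0.41],[0.42,0,1.42,0,0,0,0.41],[0,0,0,0,0,0,0.41],[0,0,0,0,0,0,1],[0,0,0,0,0,0,1],[0,0,0,0,0,0,1]],
], newtons=12)

```text
time: 18.9
eef_pos: [0.5198, 0.2183, 0.0874]
eef_rot: [0.132, 0.126, 0.983, -0.016]
contact_force: [-0.2, 1.9, 0.6]
opening: 0.0114
grip_force: 12.0
```

Call:
servo_tool([
  [[0,0,0,0,0,0,1],[-0.2,0,-0.7,0,0,0,1],[-0.4,0,-1.4,0,0,0,1],[-0.6,0,-2,0,0,0,1],[-0.6,0,-2.2,0,0,0,1],[-0.6,0,-2.2,0,0,0,1],[-0.6,0,-2.2,0,0,0,1],[-0.6,0,-2.2,0,0,0,1]],
], newtons=25)

```text
time: 19.9
eef_pos: [0.5199, 0.217, 0.2222]
eef_rot: [0.132, 0.126, 0.983, -0.017]
contact_force: [-0.3, -0.1, -0.8]
opening: 0.011
grip_force: 25.0
```

```bash
python3 - <<'E'
from h import *
from workcell import arm
o,p,R0=here(arm);m=arm.get_image("wrist")
x=np.radians;ax=lambda e:frame([np.cos(e),0,np.sin(e)])
rel=ax(x(-35)).T@ax(x(-15));off=np.array([0,0.,-.0187]);pickle.dump((rel,off),open("pink.rel","wb"))
A=R0@rel.T@[1,0,0];C=p+R0@off;print("head pred",proj(m,C+.084*A,o),blobs(m["color"],(160,90,80),(178,255,255),200),A.round(3))
E
python3 pl.py pink .06 .033 .13 10
```

```text
head pred [281.59496444 102.49017734] [(np.int32(3710), array([281.9, 103.2]), [256, 65, 53, 81])] [-0.79   0.206 -0.577]
[0.5219 0.2179 0.2262] [ 0.45 -0.06  2.01 -0.21  1.   -0.77] tgt [ 0.4836 -0.1628  0.1674] tool off [-0.0413 -0.3783  0.071 ] [-2.8 30.3 74.8]
[-0.41,-3.78,0.71,-0.3,3,7.5,1],
[-0.94,-3.7,0.66,-0.3,3,7.5,1],
[-1.44,-3.54,0.58,-0.3,3,7.5,1],
[-1.92,-3.33,0.47,-0.3,3,7.5,1],
[-2.36,-3.05,0.34,-0.3,3,7.5,1],
[-2.75,-2.72,0.19,-0.3,3,7.5,1],
[-3.09,-2.33,0.03,-0.3,3,7.5,1],
[-3.36,-1.91,-0.15,-0.3,3,7.5,1],
[-3.57,-1.46,-0.35,-0.3,3,7.5,1],
[-3.7,-0.98,-0.54,-0.3,3,7.5,1],
```

Call:
servo_tool([
  [[-0.8,-3.7,-0.9,-0.3,3,7.5,1],[-1.3,-3.7,-0.9,-0.3,3,7.5,1],[-1.44,-3.54,0.5,-0.3,3,7.5,1],[-1.92,-3.33,0.47,-0.3,3,7.5,1],[-2.36,-3.05,0.34,-0.3,3,7.5,1],[-2.75,-2.7,0.2,-0.3,3,7.5,1],[-3.1,-2.3,0,-0.3,3,7.5,1],[-3.3,-1.9,-0.15,-0.3,3,7.5,1]],
])

```text
time: 20.95
eef_pos: [0.4886, -0.0877, 0.208]
eef_rot: [-0.074, 0.597, 0.793, 0.096]
contact_force: [-0.3, 0.2, -0.3]
opening: 0.0106
grip_force: 25.0
```

```bash
python3 pl.py pink .06 .033 .05 6
```

```text
[ 0.4886 -0.0877  0.208 ] [-0.38 -0.    1.98  0.23  1.27 -0.74] tgt [ 0.4836 -0.1628  0.0874] tool off [-0.0966 -0.0328  0.099 ] [-0.5  6.1 14.6]
[-1.61,-0.55,1.65,-0.1,1,2.4,1],
[-1.66,-0.48,1.62,-0.1,1,2.4,1],
[-1.71,-0.41,1.59,-0.1,1,2.4,1],
[-1.75,-0.34,1.56,-0.1,1,2.4,1],
[-1.79,-0.27,1.53,-0.1,1,2.4,1],
[-1.83,-0.19,1.49,-0.1,1,2.4,1],
```

Call:
servo_tool([
  [[-1.6,-0.55,1.6,-0.1,1,2.4,1],[-1.65,-0.5,1.6,-0.1,1,2.4,1],[-1.7,-0.4,1.6,-0.1,1,2.4,1],[-1.75,-0.35,1.55,-0.1,1,2.4,1],[-1.8,-0.25,1.5,-0.1,1,2.4,1],[-1.8,-0.2,1.5,-0.1,1,2.4,1],[0,0,0,0,0,0,1],[0,0,0,0,0,0,1]],
])

```text
time: 21.95
eef_pos: [0.4843, -0.1607, 0.0882]
eef_rot: [-0.123, 0.684, 0.709, 0.12]
contact_force: [-0.1, 0.0, -1.4]
opening: 0.011
grip_force: 25.0
```

```bash
python3 chk.py purple pink; python3 pl.py pink .06 .035 .008 5
```

```text
[ 0.4843 -0.1607  0.0882] [-0.1  0.  -1.4] J [-0.56  0.22  2.    0.32  1.14 -0.76]
purple (np.int32(112), array([239.7, 190.9]), [234, 185, 12, 13]) origin x 0.0187 y -0.0602
pink (np.int32(81), array([277.4, 161.7]), [272, 157, 11, 12]) origin x -0.0032 y 0.0858
[ 0.4846 -0.1608  0.0887] [-0.56  0.22  2.    0.32  1.14 -0.76] tgt [ 0.4836 -0.1608  0.0454] tool off [-0.0146 -0.0011  0.0407] [0.  0.2 0.5]
[-0.29,-0.02,0.81,0,0,0.1,1],
[-0.29,-0.02,0.81,0,0,0.1,1],
[-0.29,-0.02,0.81,0,0,0.1,1],
[-0.29,-0.02,0.81,0,0,0.1,1],
[-0.29,-0.02,0.81,0,0,0.1,1],
```

Call:
servo_tool([
  [[-0.3,0,0.8,0,0,0.1,1],[-0.3,0,0.8,0,0,0.1,1],[-0.3,0,0.8,0,0,0.1,1],[-0.3,0,0.8,0,0,0.1,1],[-0.28,0,0.8,0,0,0.1,1],[-0.1,0,0.3,0,0,0,1],[-0.05,0,0.2,0,0,0,1],[0,0,0,0,0,0,1]],
], newtons=8)

```text
time: 23.0
eef_pos: [0.4845, -0.1616, 0.0405]
eef_rot: [-0.123, 0.687, 0.706, 0.12]
contact_force: [-0.4, -0.5, -1.1]
opening: 0.0117
grip_force: 8.1
```

```bash
python3 pl.py pink .06 .035 0 0;python3 chk.py pink
```

```text
[ 0.4845 -0.1616  0.0405] [-0.56  0.28  2.03  0.33  1.05 -0.78] tgt [ 0.4836 -0.1608  0.0374] tool off [-0.0003 -0.0009  0.0032] [ 0.   0.2 -0.1]
[ 0.4845 -0.1616  0.0405] [-0.4 -0.5 -1.1] J [-0.56  0.28  2.03  0.33  1.05 -0.78]
pink (np.int32(88), array([277.2, 173.3]), [272, 168, 11, 13]) origin x 0.0306 y 0.0594
```

Down 4 mm (purple seated at TCP z ≈ 0.0365).

Call:
servo_tool([
  [[-0.05,0,0.15,0,0,0,1],[-0.03,0,0.1,0,0,0,1],[0,0,0,0,0,0,1],[-0.03,0,0.09,0,0,0,1],[0,0,0,0,0,0,1],[-0.03,0,0.09,0,0,0,1],[0,0,0,0,0,0,1],[0,0,0,0,0,0,1]],
], newtons=6)

```text
time: 24.05
eef_pos: [0.4849, -0.1618, 0.0375]
eef_rot: [-0.123, 0.687, 0.706, 0.12]
contact_force: [-2.3, -0.9, 8.6]
opening: 0.0118
grip_force: 6.0
```

Call:
servo_tool([
  [[0.03,0,-0.08,0,0,0,1],[-0.14,0,-0.05,0,0,0,1],[-0.14,0,-0.05,0,0,0,1],[-0.14,0,-0.05,0,0,0,1],[-0.14,0,-0.05,0,0,0,1],[-0.14,0,-0.05,0,0,0,1],[-0.14,0,-0.05,0,0,0,1],[-0.14,0,-0.05,0,0,0,1]],
], newtons=8)

```text
time: 25.05
eef_pos: [0.4849, -0.1694, 0.0376]
eef_rot: [-0.125, 0.687, 0.705, 0.122]
contact_force: [1.6, 8.5, 7.7]
opening: 0.0114
grip_force: 8.0
```

```bash
python3 pl.py pink .06 .017 0 0;python3 chk.py pink purple
```

```text
[ 0.4849 -0.1694  0.0376] [-0.57  0.3   2.02  0.33  1.06 -0.8 ] tgt [ 0.4841 -0.1788  0.0374] tool off [-0.0088 -0.0011 -0.0031] [ 0.  -0.1 -0.1]
[ 0.4849 -0.1694  0.0376] [1.6 8.5 7.7] J [-0.57  0.3   2.02  0.33  1.06 -0.8 ]
pink (np.int32(85), array([275.5, 171.4]), [270, 166, 12, 12]) origin x 0.0223 y 0.0598
purple (np.int32(111), array([239.7, 190.8]), [234, 185, 12, 13]) origin x 0.0184 y -0.06
```

Call:
servo_tool([
  [[-0.12,0,-0.05,0,0,0,1],[-0.12,0,-0.05,0,0,0,1],[-0.12,0,-0.05,0,0,0,1],[-0.12,0,-0.04,0,0,0,1],[-0.1,0,-0.04,0,0,0,1],[-0.1,0,-0.04,0,0,0,1],[0,0,0,0,0,0,1],[0,0,0,0,0,0,1]],
])

```text
time: 26.1
eef_pos: [0.4851, -0.1753, 0.0375]
eef_rot: [-0.126, 0.687, 0.705, 0.122]
contact_force: [3.1, 10.9, 4.7]
opening: 0.0115
grip_force: 8.0
```

```bash
python3 pl.py pink .06 .017 0 0;python3 chk.py pink purple
```

```text
[ 0.4851 -0.1753  0.0375] [-0.58  0.3   2.01  0.33  1.06 -0.81] tgt [ 0.4841 -0.1788  0.0374] tool off [-0.0033 -0.0011 -0.0012] [ 0.  -0.2 -0.2]
[ 0.4851 -0.1753  0.0375] [ 3.1 10.9  4.7] J [-0.58  0.3   2.01  0.33  1.06 -0.81]
pink (np.int32(91), array([274.5, 170.2]), [269, 165, 12, 12]) origin x 0.0171 y 0.0602
purple (np.int32(112), array([239.7, 190.8]), [234, 185, 12, 13]) origin x 0.0184 y -0.06
```

Call:
servo_tool([
  [[-0.1,0,-0.04,0,0,0,1],[0,0,0,0,0,0,1],[-0.1,0,-0.04,0,0,0,1],[0,0,0,0,0,0,1],[-0.1,0,-0.04,0,0,0,1],[0,0,0,0,0,0,1],[0,0,0,0,0,0,1],[0,0,0,0,0,0,1]],
])

```text
time: 27.15
eef_pos: [0.485, -0.1779, 0.0368]
eef_rot: [-0.126, 0.687, 0.705, 0.122]
contact_force: [4.7, 13.3, 1.3]
opening: 0.0111
grip_force: 8.0
```

```bash
python3 chk.py pink purple
```

```text
[ 0.485  -0.1779  0.0368] [ 4.7 13.3  1.3] J [-0.59  0.31  2.01  0.33  1.06 -0.81]
pink (np.int32(88), array([274.6, 170.1]), [269, 165, 12, 12]) origin x 0.0169 y 0.0606
purple (np.int32(113), array([239.7, 190.9]), [234, 185, 12, 13]) origin x 0.0187 y -0.0602
```

Call:
servo_tool([
  [[0,0,0,0,0,0,0.5],[0,0,0,0,0,0,0.2],[0,0,0,0,0,0,-0.1],[0.3,0,-0.9,0,0,0,-0.1],[0.7,0,-2,0,0,0,-0.1],[1,0,-2.8,0,0,0,-0.1],[1,0,-2.8,0,0,0,-0.1],[1,0,-2.8,0,0,0,-0.1]],
])

```text
time: 28.2
eef_pos: [0.4849, -0.1832, 0.1586]
eef_rot: [-0.123, 0.688, 0.705, 0.12]
contact_force: [-0.4, 0.2, 0.5]
opening: 0.0481
grip_force: 0.0
```

Call:
servo_tool([
  [[2,0,-5,0,0,0,-0.1],[2,0,-5,0,0,0,-0.1],[2,-4,-4,0,0,0,-0.1],[4,-4,0,0,0,0,-0.1],[5,-4,0,0,0,0,-0.1],[5,-3,0,0,0,0,-0.1],[0,0,0,0,0,0,-0.1],[0,0,0,0,0,0,-0.1]],
])

```text
time: 29.2
eef_pos: [0.3325, -0.0477, 0.3565]
eef_rot: [-0.122, 0.687, 0.706, 0.12]
contact_force: [0.2, -0.3, -0.9]
opening: 0.0484
grip_force: 0.0
```

```bash
python3 chk.py pink purple
python3 - <<'E'
from workcell import arm
import cv2,numpy as np
f=lambda i:cv2.resize(i,(400,400),interpolation=cv2.INTER_CUBIC)
a=arm.get_image("top")["color"][190:280,340:430];b=arm.get_image("scene")["color"][110:210,185:285]
cv2.imwrite("pics/c8.png",np.hstack([f(a),f(b)])[:,:,::-1])
E
```

```text
[ 0.3325 -0.0477  0.3565] [ 0.2 -0.3 -0.9] J [-0.52 -0.38  2.04  0.29  1.66 -0.54]
pink (np.int32(71), array([273.9, 169.6]), [269, 165, 12, 10]) origin x 0.0143 y 0.0602
purple (np.int32(110), array([239.7, 190.8]), [234, 185, 12, 13]) origin x 0.0184 y -0.06
```

View pics/c8.png

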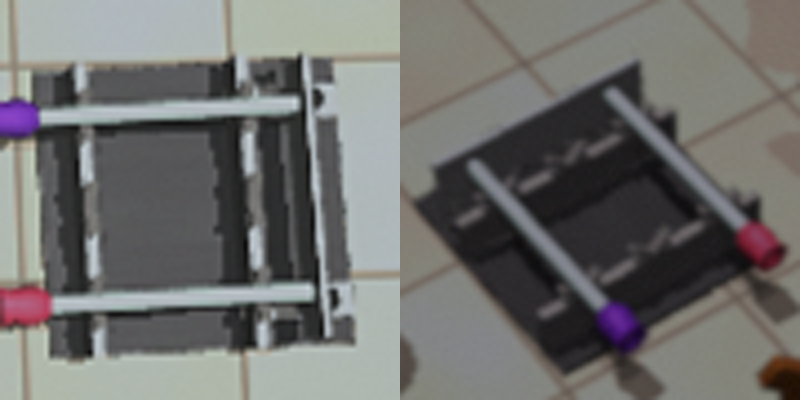

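Run:
```python
from h import *
from workcell import arm
O=np.array([.5447,-.2005,0]);yaw=np.radians(91.6);X=np.array([np.cos(yaw),np.sin(yaw),0]);Y=np.array([-X[1],X[0],0])
for n in("top","scene"):
    m=arm.get_image(n);
    for c,lo,hi in(("purple",(122,70,30),(150,255,255)),("pink",(155,60,40),(179,255,255))):
        for b in blobs(m["color"],lo,hi,30):
            q=onz(m,b[1],.055)-O;print(n,c,b,"origin x",(q@X-.084).round(4),"y",(q@Y).round(4))
```

```text
top purple (np.int32(93), array([342.4, 216.3]), [337, 212, 12, 9]) origin x 0.0179 y -0.0606
top pink (np.int32(98), array([345.1, 258.3]), [339, 254, 13, 9]) origin x 0.0178 y 0.0591
scene purple (np.int32(122), array([239.5, 191. ]), [233, 185, 13, 14]) origin x 0.0187 y -0.0608
scene pink (np.int32(108), array([274.3, 170.8]), [268, 165, 13, 13]) origin x 0.0185 y 0.0584
```

Both origins measure x ≈ 0.018 m, so the ends are flush; handing in.

```bash
python3 -c "
from workcell import arm
print(arm.hand_in())"
```

```text
the job is handed in; nothing more can be done
None
```

I handed the job in with both punties lying in the rest's outer notches, heads away from the stop and plain ends butted on the plate; the cameras put the two ends within about 1 mm of flush, and the hand-in call returned no verdict.

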